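# Hold the bottle chest open for the guests

## Task

Show the guests what lies in the oak bottle chest: draw the steel bolt on its side deck fully back, then lift the lid and hold it open at 40 degrees. It has no stay, so finish while still holding the lid steady with the gripper at that angle; do not let it drop on the way, and leave everything else on the counter where it stands.

Things in the scene. Friction and masses are not known exactly. Their poses are not given: they have to be found in the camera images.
- chest: oak bottle chest fixed to the counter: lidded part 200 deep (x), 340 wide (y), 100 high, walls 12; at its right end (y -170 to -310) a solid deck 112 high, level with the shut lid's top, carries the bolt. Origin: centre of the lidded part's underside, on the counter; x from the hinge edge (robot's side) to the lid's free edge (far side), y along the hinge to the robot's left, z up (mm)
- lid (a joint): lid hinge, rad: 0 shut; grows as the free (far) edge rises and swings up towards the robot; 0.698 is 40 degrees; stop at 1.75. No stay, hardly any friction: below about 1.5 rad it falls shut when let go. While the bolt is shot it cannot rise more than about 0.04 rad
- lid_hinge (a point): middle of the hinge line, 100 above the counter, at chest x -100; axes of the chest
- bolt (a joint): barrel bolt, m: 0 fully shot (rod over the lid, through its staple); grows as the thumb piece slides to chest -y, away from the lid; 0.060 fully drawn, at its stop; the rod is clear of the lid from about 0.042. Needs about 2 N to slide, stays where it is left
- bolt_grip (a point): grip point of the bolt's upright steel thumb piece: 22 (chest x) by 16 (chest y), rising to 55 above the deck; this point lies on its axis, 10 below its top. It slides along chest y from -215 to -275 at chest x 40. Both its chest x sides are free; two saddles 20 high that guide the rod stand on the deck at chest y -182 and -300. Axes of the chest
- lid_handle (a point): the lid is an oak board 200 (from the hinge) x 338 x 12, 0.4 to 0.85 kg; this is the middle of its bar handle: round steel bar 12 thick, 110 long between its end posts, parallel to the hinge (chest y), 165 from the hinge line, its centre 35 above the lid's upper face, free below. Axes turn with the lid: x to its free edge, z out of its upper face
- glass_a: stemmed wine glass, 170 high, bowl 72 across, standing behind the chest (on its far side) (mm); bystander; origin at the centre of its underside
- glass_b: stemmed wine glass, 170 high, bowl 72 across, on the counter right of the chest (mm); bystander; origin at the centre of its underside
- bottle: full green wine bottle standing on the counter left of the chest, 74 across, 290 high (mm); bystander; origin at the centre of its underside
- decanter: clear glass decanter, 120 across at the belly, 185 high, standing on the counter right of the chest (mm); bystander; origin at the centre of its underside
- corkscrew: T-shaped corkscrew lying on the counter near the left end of the chest, on the robot's side, grip 100 long and 20 thick along its x axis, screw 90 long along +y (mm); bystander; origin at the middle of its grip, on the counter
- stopper: cork bottle stopper, 32 across, 34 high, standing on the chest's deck about 100 nearer the robot than the bolt (mm); bystander; origin at the centre of its underside
- bowl: white ceramic bowl, 90 across, 30 high, on the counter just beyond the chest (mm); bystander; origin at the centre of its underside

How it is judged:
By the outcome, as a careful person would: the job done as asked, in the order asked, and still so for the second after the job is handed in, while the arm keeps its last pose, push and grip.
It also fails if it takes over 43 s, if anything falls off the work surface, if the arm or the gripper's body presses on something with over 40 N, if the wrist force passes 120 N, or if a joint passes its speed limit or range.

## Robot

A 6-joint arm with a two-finger parallel gripper is mounted at the origin on the work surface. World frame = base frame: x ahead of the robot, y to its left, z up, the work surface at z = 0. Lengths are in m, angles in rad, forces in N, time in s.
With the tool pointing down it reaches from about 0.35 to 0.975 m from the base axis. Payload 7.1 kg.
Tool frame: the origin (TCP) lies midway between the tips of the shut fingers; the grasp point (between the pads) lies 19 mm behind it; z points along the fingers, y is the line along which they close (so a half turn about z gives the same grasp; the last joint's range is limited). The gripper opens to 88 mm and grips with 3 to 60 N. Pads are 20 mm wide; open, the fingers measure 115 mm over their backs; the gripper's body (75 mm by 178 mm) begins 61 mm behind the grasp point.
Start: joints at [-1.196, 0.423, 1.63, -0, 1.089, -0.019], TCP at [0.24, -0.577, 0.201] pointing down, gripper open.
Joint ranges: [-3, 3], [-0.9, 2.11], [0.09, 2.58], [-1.31, 4.45], [0.11, 2.69], [-2.54, 2.54]. Speed limits (rad/s): [2.39, 2.39, 3.01, 3.14, 3.14, 3.14].

## Interface

Orientations are given as a unit quaternion [w, x, y, z].
In Python, from station import move_pose, movel, movej, command_gripper, wait, inverse_kinematics, read_camera, camera_info, MotionError, job_done, get_time, get_joint_pos, get_qvel, get_effort, get_tcp_pos, get_ee_rot, get_ft_force, get_ft_torque, get_grip_width, get_finger_force gives the robot as it stands. Calls block until the motion is done:
- move_pose(position, orientation): joint-space move of the TCP to a pose.
- movel(position, frame=None, v=0.15, until_force=None): straight line of the TCP; frame=None keeps the orientation; v is the mean speed in m/s. With until_force (N) it stops when the force on the tool has changed by that much, and returns True; else False.
- movej(angles): joint-space move.
- command_gripper(opening): opening from 0.0 (shut) to 1.0 (fully open); the grip force is fixed at half the most; returns when the fingers have stopped.
- wait(seconds).
- inverse_kinematics(position, orientation): joint angles nearest the present ones, or None.
- read_camera(name): name is "side" or "top"; returns the picture (420x560x3 uint8, red, green, blue); there is no depth.
- camera_info(name): a dict with "intrinsics" (3x3 intrinsics, pixels), "T" (4x4, takes a point from camera to world coordinates). Camera axes: x right, y up, looking along -z (the intrinsics and any distortion apply to the point x, -y, -z); pixel columns grow to the right and rows downward; lengths in m; the calibration is good to about 2 mm. A picture is of the moment at which its call begins. camera_info takes no time and is no camera call.
A pose or a line that the arm cannot do raises MotionError and nothing moves.
- job_done(): hands the job in; it is judged then, once.
Readings, each from a call of its own:
- get_time(): time.
- get_joint_pos(): joint angles.
- get_qvel(): joint speeds.
- get_effort(): joint torques, N m.
- get_tcp_pos(): TCP position.
- get_ee_rot(): TCP orientation.
- get_ft_force(): force on the tool from outside, world axes, zero at the start.
- get_ft_torque(): the same for the moment, N m.
- get_grip_width(): opening from 0.0 (shut) to 1.0 (fully open).
- get_finger_force(): force on a finger pad.
Only numpy, scipy, OpenCV 4.12 (cv2) and the standard library are available. Lean on these libraries where they do the work, as an engineer would, in place of code of your own. Each camera call takes 0.05 s, during which the arm holds its last target. There are 200 camera calls.

## Working session

There is one attempt and no reset: what is moved stays moved. The work goes in short steps, each a Python script; the robot and the scene stay as the last script left them, time stands still between calls to the robot, and variables do not carry over. Pictures are saved under pics/ and viewed, at most 10 in all, crops included, and the job is handed in when it is done.

```bash
mkdir -p pics; python3 - <<'E'
from station import *
import cv2
for n in("side","top"):
    im=read_camera(n); cv2.imwrite(f"pics/{n}0.png",cv2.resize(im[:,:,::-1],None,fx=1.4,fy=1.4,interpolation=cv2.INTER_CUBIC)); cv2.imwrite(f"raw_{n}.png",im[:,:,::-1])
    c=camera_info(n); print(n,{k:(v.tolist() if hasattr(v,'tolist') else v) for k,v in c.items()})
print(get_ee_rot(),get_time())
E
```

```text
side {'intrinsics': [[384.24891152140634, 0.0, 280.55993195976015], [0.0, 384.24891152140634, 208.5379914686352], [0.0, 0.0, 1.0]], 'T': [[-0.9717656195089273, 0.1840381828548211, -0.14765340494525125, 0.36193774146194285], [-0.23592938162681806, -0.765826262053386, 0.5982035299415458, 0.640872479447514], [-0.0029845645608950443, 0.6161494003899005, 0.787623646657176, 1.0298855595901935], [0.0, 0.0, 0.0, 1.0]]}
top {'intrinsics': [[395.93952364971494, 0.0, 278.6950507077954], [0.0, 395.93952364971494, 208.64068642992467], [0.0, 0.0, 1.0]], 'T': [[0.017429832854968914, 0.9831817708918452, -0.1817960569226492, 0.3358016632551956], [-0.9997146408367841, 0.020107582226568, 0.012896589998196236, -0.05841597022950524], [0.016335171355930635, 0.18151939434390219, 0.9832516827617408, 1.1708168857515688], [0.0, 0.0, 0.0, 1.0]]}
[-6.37589780e-04  9.80675362e-01  1.95641030e-01 -1.20935898e-04] 0.1
```

View pics/top0.png

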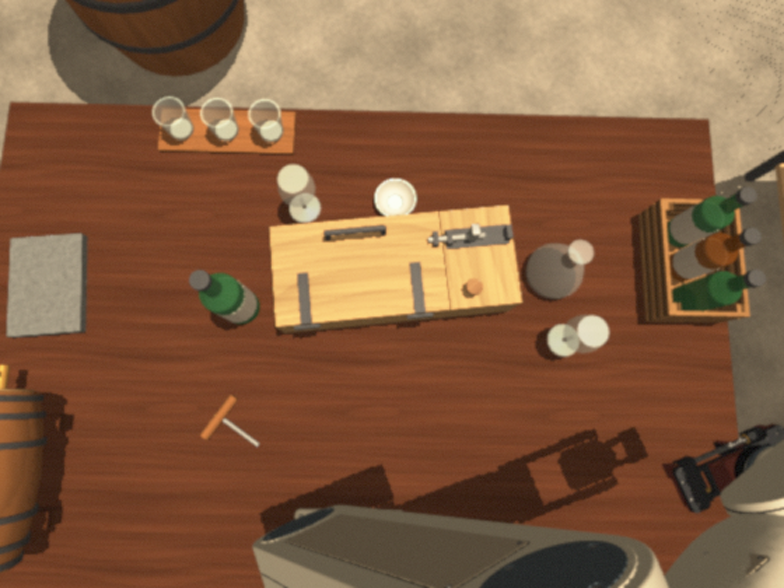

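View pics/side0.png

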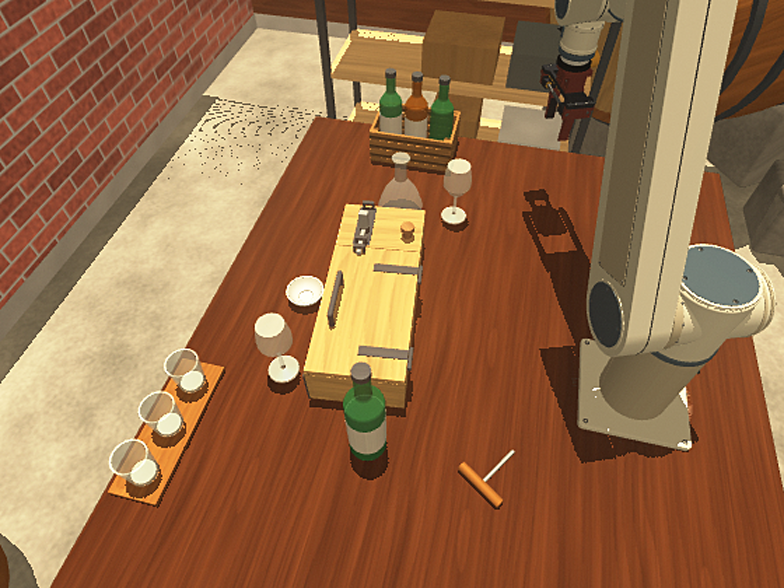

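```bash
cat > h.py <<'E'
import numpy as np,cv2
from station import *
def ray(n,px):
    c=camera_info(n);K=np.array(c["intrinsics"]);T=np.array(c["T"])
    p=np.atleast_2d(px).astype(float);d=np.c_[(p[:,0]-K[0,2])/K[0,0],-(p[:,1]-K[1,2])/K[1,1],-np.ones(len(p))]
    return T[:3,3],d@T[:3,:3].T
def onz(n,px,z):
    o,d=ray(n,px);return (o+d*((z-o[2])/d[:,2])[:,None])
def proj(n,P):
    c=camera_info(n);K=np.array(c["intrinsics"]);T=np.array(c["T"])
    q=(np.atleast_2d(P)-T[:3,3])@T[:3,:3];return np.c_[K[0,0]*q[:,0]/-q[:,2]+K[0,2],K[1,1]*q[:,1]/q[:,2]+K[1,2]]
E
python3 - <<'E'
from h import *
for n,roi in(("top",(185,140,380,240)),("side",(210,140,310,295))):
    im=cv2.imread(f"raw_{n}.png");h=cv2.cvtColor(im,cv2.COLOR_BGR2HSV)
    m=((h[...,0]>12)&(h[...,0]<32)&(h[...,2]>(165 if n=="top" else 175))&(h[...,1]>60)).astype(np.uint8)*255
    x0,y0,x1,y1=roi;k=np.zeros_like(m);k[y0:y1,x0:x1]=m[y0:y1,x0:x1]
    k=cv2.morphologyEx(k,cv2.MORPH_OPEN,np.ones((3,3)))
    c=max(cv2.findContours(k,0,2)[0],key=cv2.contourArea)
    hull=cv2.convexHull(c)[:,0]
    P=onz(n,hull,.112)[:,:2]
    r=cv2.minAreaRect((P*1000).astype(np.float32));print(n,r)
    f=4;cr=cv2.resize(im[y0:y1,x0:x1],None,fx=f,fy=f,interpolation=cv2.INTER_CUBIC)
    cv2.polylines(cr,[((hull-[x0,y0]+.5)*f).astype(int)],True,(255,0,255),1)
    cv2.imwrite(f"pics/{n}1.png",cr[:600,:800]);print(cr.shape)
E
```

```text
top ((589.7427368164062, -79.36532592773438), (205.1503448486328, 480.503173828125), 6.74387788772583)
(400, 780, 3)
side ((588.7893676757812, -76.18254089355469), (199.31784057617188, 478.5321350097656), 6.811055660247803)
(620, 400, 3)
```

View pics/top1.png

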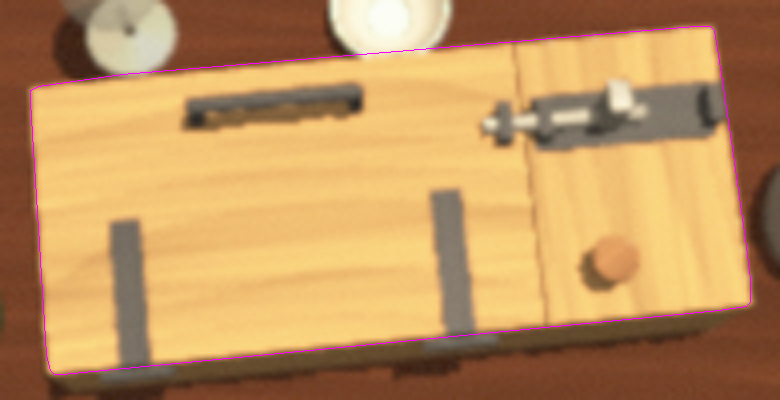

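View pics/side1.png

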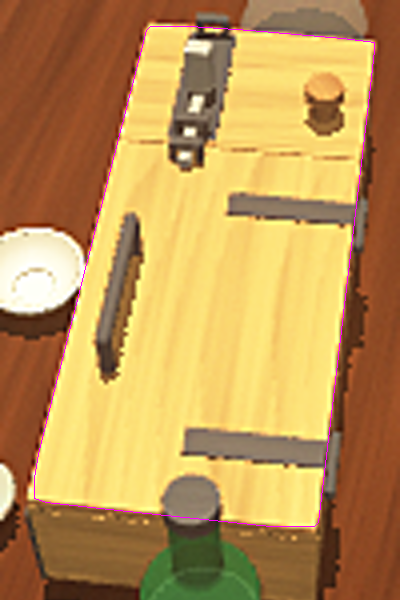

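The top view shows the chest's top face outlined cleanly. The handle bar's centre is at about (253,164) raw and the thumb piece's top at (340,163). In the side view they are at about (239,210) and (259,151). Next I cross-check these against the chest pose by stereo.

```bash
cat >> h.py <<'E'
from scipy.spatial.transform import Rotation as Ro
YAW=np.radians(6.77);R=Ro.from_euler('z',YAW);O=np.array([.5893,-.0778,0])-R.apply([0,-.07,0])
W=lambda p:O+R.apply(p)
BASE=R*Ro.from_matrix(np.array([[0,1,0],[1,0,0],[0,0,-1.]]))  # tool y along chest x, z down
def quat(r): return np.roll(r.as_quat(),1)
def lidpose(a,back=0,flip=False):  # TCP pose gripping handle at lid angle a
    L=Ro.from_euler('y',-a); T=BASE*Ro.from_euler('z',np.pi) if flip else BASE
    p=np.array([-.1,0,.1])+L.apply([.165,0,.047-.019+back])
    return W(p),quat(R*L*R.inv()*T)
def tri(a,b):
    (o1,d1),(o2,d2)=ray("top",a),ray("side",b);d1,d2=d1[0],d2[0]
    s=np.linalg.lstsq(np.c_[d1,-d2],o2-o1,rcond=None)[0];p,q=o1+s[0]*d1,o2+s[1]*d2
    return (p+q)/2,np.linalg.norm(p-q)
E
python3 - <<'E'
from h import *
for a,b in(((253.5,164.5),(239.5,210)),((340,163),(259.5,151.5))):
    p,e=tri(a,b);print(R.inv().apply(p-O).round(4),e.round(4), R.inv().apply(onz("top",a,p[2]) -O).round(4))
for n in("top","side"):print(proj(n,[W([.065,0,.153]),W([.04,-.215,.167]),W([.04,-.215,.112])]).round(1))
for f in(0,1):
  q=get_joint_pos()
  T=BASE*Ro.from_euler('z',np.pi*f)
  for p in([.04,-.215,.138],[.04,-.275,.138],[.04,-.215,.26]):print(f,inverse_kinematics(W(p),quat(T)))
  for a in(0,.35,.7): print(f,a,inverse_kinematics(*lidpose(a,flip=f)))
E
```

```text
[ 0.0647 -0.0012  0.1399] 0.0016 [[ 0.0655 -0.0012  0.1399]]
[ 0.0402 -0.2305  0.1606] 0.0022 [[ 0.0413 -0.2307  0.1606]]
[[252.8 163.3]
 [334.6 163.3]
 [331.5 169.1]]
[[238.7 207.4]
 [258.4 153.3]
 [259.2 165.3]]
0 [-3.41579410e-01  5.74065087e-01  1.53783348e+00 -4.44089210e-16
  1.02969408e+00 -4.59738200e-01]
0 [-4.17415403e-01  6.12441623e-01  1.46772157e+00 -4.44089210e-16
  1.06142946e+00 -5.35574193e-01]
0 [-3.41579410e-01  4.52936479e-01  1.44148166e+00 -4.44089210e-16
  1.24717452e+00 -4.59738200e-01]
0 0 [-1.94027092e-02  5.37595359e-01  1.63114902e+00 -4.44089210e-16
  9.72848270e-01 -1.37561500e-01]
0 0.35 [-0.05494264  0.31316338  1.90500414  0.10782757  0.58091646 -0.25304171]
0 0.7 [-0.11724401  0.14064226  2.18613662  0.87004565  0.19786376 -1.04174877]
1 None
1 None
1 None
1 0 None
1 0.35 None
1 0.7 [-0.11724401  0.14064226  2.18613662  0.87004565  0.19786376  2.09984388]
```

```bash
python3 - <<'E'
from h import *
q=quat(BASE)
p=get_tcp_pos();movel([p[0],p[1],.34],v=.25)
move_pose(W([.04,-.229,.32]),q)
command_gripper(.75)
print(movel(W([.04,-.229,.138]),v=.12,until_force=8))
command_gripper(0)
print(get_grip_width()*88,get_finger_force(),get_ft_force(),R.inv().apply(get_tcp_pos()-O),get_time())
print(movel(W([.04,-.30,.138]),v=.05,until_force=12))
t=R.inv().apply(get_tcp_pos()-O);print(t,get_ft_force(),get_grip_width()*88,get_time())
im=read_camera("top");cv2.imwrite("pics/t2.png",im[:,:,::-1])
E
```

```text
False
21.758729893297314 30.000902116298676 [-6.98101876 -0.31515858  4.41783818] [ 0.03805708 -0.22894178  0.13793476] 5.7167
True
[ 0.03784816 -0.27610542  0.13789596] [-2.40663946  4.28307868  7.38813895] 21.4519025329451 6.675
```

View pics/t2.png

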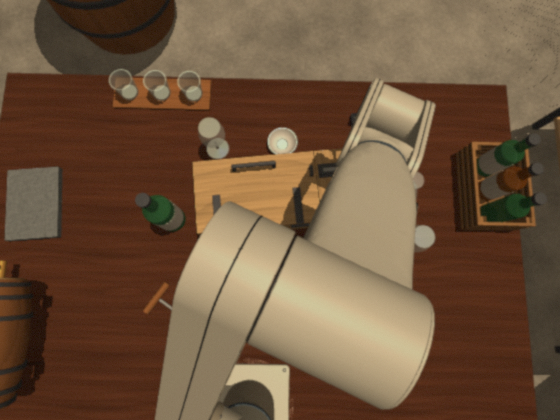

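The view is blocked by the arm, but the travel (-0.229 to -0.276, with a hard stop) matches the bolt's end stop. I'll press once more, release, and check with the side camera.

```bash
python3 - <<'E'
from h import *
print(movel(W([.038,-.30,.138]),v=.03,until_force=18),R.inv().apply(get_tcp_pos()-O),get_ft_force())
command_gripper(.75)
print(R.inv().apply(get_tcp_pos()-O),get_ft_force())
t=R.inv().apply(get_tcp_pos()-O)
movel(W([t[0],t[1],.26]),v=.2)
L=Ro.from_euler('y',.2);D=L.apply([0,0,.1])
global_q=quat(R*L*R.inv()*BASE)
g=np.array([.064,0,.147])-L.apply([0,0,.019])
move_pose(W(g+1.1*D),global_q)
im=read_camera("side");cv2.imwrite("pics/s2.png",cv2.resize(im[100:310,180:460,::-1],None,fx=2.8,fy=2.8,interpolation=cv2.INTER_CUBIC))
print(get_time())
E
```

```text
True [ 0.03783537 -0.2758975   0.13791359] [-1.89133304  3.27934444  5.56088746]
[ 0.03723772 -0.27631536  0.13698816] [-0.49979592 -1.33832349 -0.89455339]
9.8167
```

View pics/s2.png

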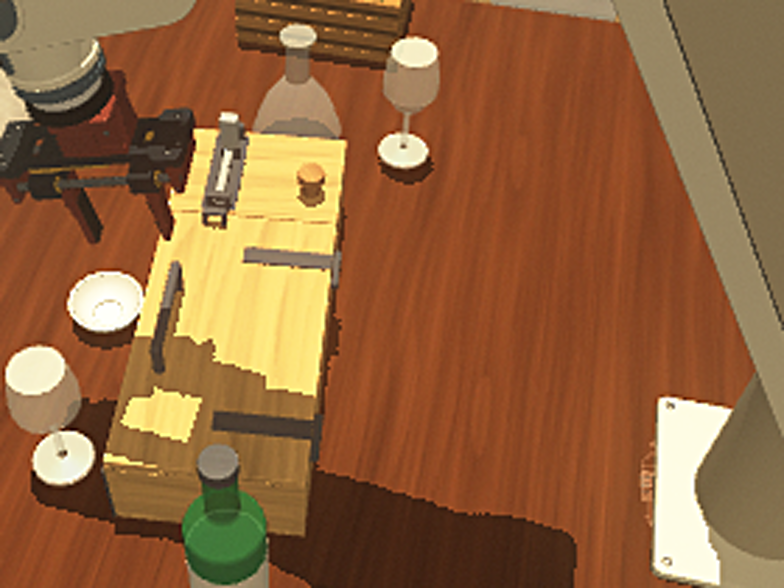

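The side view shows the thumb piece at the far end of its travel (about (262,145) raw), the lid clear of the rod and the bystanders undisturbed. Next I grip the handle.

```bash
python3 - <<'E'
from h import *
print(proj("side",W([.039,-.275,.167])))
L=Ro.from_euler('y',.2);q=quat(R*L*R.inv()*BASE)
g=np.array([.064,0,.147])-L.apply([0,0,.019])
print(movel(W(g),q,v=.12,until_force=8))
command_gripper(0)
t=R.inv().apply(get_tcp_pos()-O)
print(get_grip_width()*88,get_finger_force(),get_ft_force(),t,t+L.apply([0,0,.019]),get_time())
im=read_camera("side");cv2.imwrite("pics/s3.png",cv2.resize(im[100:310,180:460,::-1],None,fx=2.8,fy=2.8,interpolation=cv2.INTER_CUBIC))
E
```

```text
[[261.52423143 140.68710678]]
False
9.683181617863546 29.00095760822296 [-4.18726453 -0.45012632  3.66698242] [5.92789632e-02 2.59515665e-05 1.28430189e-01] [6.30536805e-02 2.59515665e-05 1.47051454e-01] 11.8083
```

View pics/s3.png

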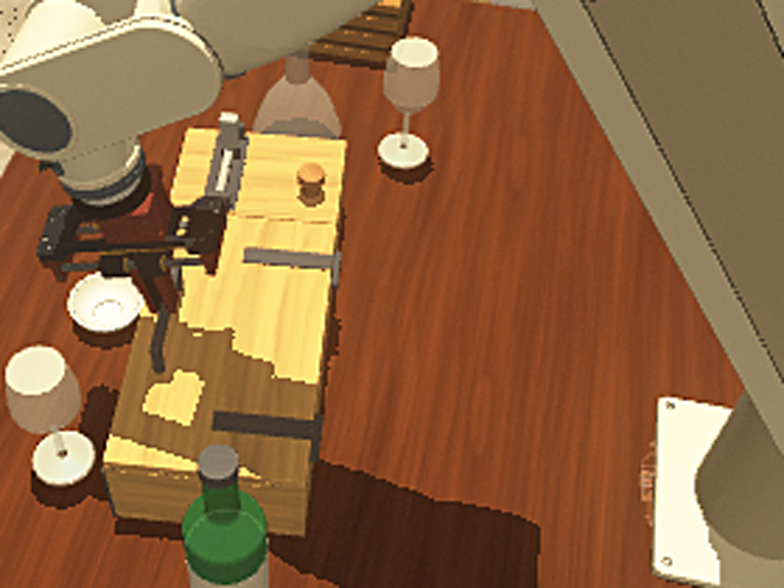

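```bash
cat >> h.py <<'E'
def arc(a):
    L=Ro.from_euler('y',-a);T=Ro.from_euler('y',.2-a)
    p=np.array([-.1015,0,.1])+L.apply([.165,0,.047])-T.apply([0,0,.019])
    return W(p),quat(R*T*R.inv()*BASE)
def lidang():  # from tcp, assuming grasp point on bar
    p=get_tcp_pos();r=Ro.from_quat(np.roll(get_ee_rot(),-1))
    g=R.inv().apply(p-r.apply([0,0,.019])-O)-[-.1015,0,.1]
    return np.degrees(np.arctan2(g[2],g[0])-np.arctan2(.047,.165)),np.hypot(g[0],g[2])-np.hypot(.165,.047)
E
python3 - <<'E'
from h import *
for a in np.radians([2,5,10]):
    p,q=arc(a);movel(p,q,v=.04)
    print(np.degrees(a),lidang(),get_ft_force().round(1),round(get_grip_width()*88,2),get_finger_force())
im=read_camera("side");cv2.imwrite("pics/s4.png",cv2.resize(im[100:310,180:460,::-1],None,fx=2.8,fy=2.8,interpolation=cv2.INTER_CUBIC));print(get_time())
E
```

```text
2.0 (np.float64(1.9128937249939928), np.float64(-0.00038492090233116505)) [-1.  -0.5 -4.9] 9.85 27.643100023269653
5.0 (np.float64(4.993678974341826), np.float64(-0.00033980482481427154)) [-2.3 -1.4 -5.8] 9.62 27.567801475524902
10.0 (np.float64(9.999454775795922), np.float64(-0.00026049523909982275)) [-2.3  0.3 -5. ] 9.41 27.510726749897003
13.075
```

View pics/s4.png

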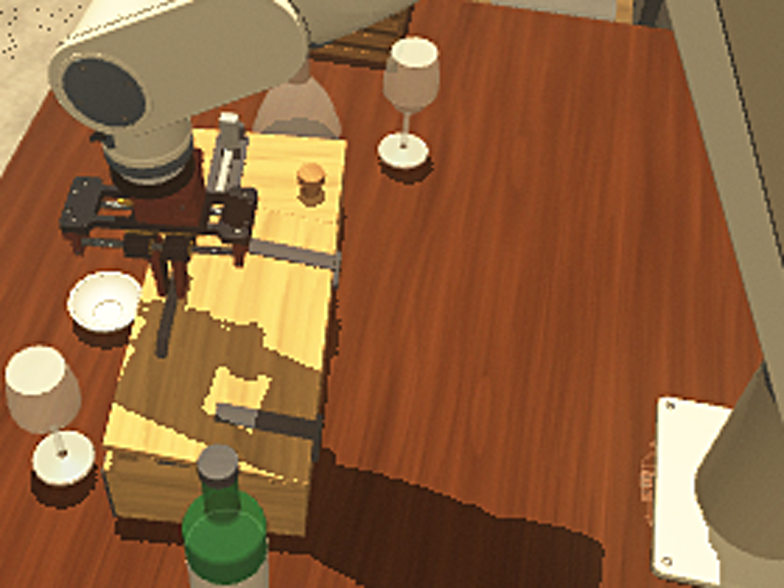

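The lid is rising with the handle and the force is a steady 5 N or so. I'll carry on to 40°.

```bash
python3 - <<'E'
from h import *
for a in np.radians([14,18,22,26,30,34,37,40]):
    p,q=arc(a);movel(p,q,v=.05)
    print(round(np.degrees(a)),np.round(lidang(),4),get_ft_force().round(1),round(get_grip_width()*88,2),get_finger_force())
wait(.5);print(np.round(lidang(),4),get_qvel().round(4))
for n in("side","top"):
    im=read_camera(n);cv2.imwrite(f"raw_{n}5.png",im[:,:,::-1])
im=cv2.imread("raw_side5.png");cv2.imwrite("pics/s5.png",cv2.resize(im[90:300,180:460],None,fx=2.8,fy=2.8,interpolation=cv2.INTER_CUBIC));print(get_time())
# predicted lid free-edge corners (underside, upper) at several angles
for d in(37,40,43):
    L=Ro.from_euler('y',-np.radians(d));P=[W(np.array([-.1015,0,.1])+L.apply([.2,.169,z])) for z in(0,.012)]
    P+=[W(np.array([-.1015,0,.1])+L.apply([.2,-.169,.012])),W(np.array([-.1015,0,.1])+L.apply([.165,.05,.053]))]
    print(d,((proj("side",P)-[180,90])*2.8).round(0).tolist())
E
```

```text
14 [ 1.4018e+01 -2.0000e-04] [-2.3 -0.4 -6.1] 10.03 27.475482523441315
18 [ 1.79884e+01 -2.00000e-04] [-2.4 -0.3 -5.8] 9.57 27.465966939926147
22 [ 2.19822e+01 -1.00000e-04] [-0.9 -0.3 -5.1] 10.05 27.467276751995087
26 [ 2.59785e+01 -1.00000e-04] [-1.6 -0.1 -6.3] 9.48 27.477534413337708
30 [29.979 -0.   ] [-1.  -0.1 -6.1] 9.6 27.4972066283226
34 [33.9703  0.    ] [-1.   0.6 -7.1] 9.89 27.52720445394516
37 [36.9656  0.    ] [-0.4 -0.3 -6.9] 9.51 27.563927471637726
40 [3.99628e+01 1.00000e-04] [-0.7  1.5 -5.8] 9.72 27.594332098960876
[3.99597e+01 1.00000e-04] [-0.0017 -0.0015  0.0027  0.0012 -0.0008  0.0002]
16.575
37 [[130.0, 431.0], [137.0, 426.0], [200.0, 163.0], [216.0, 319.0]]
40 [[136.0, 426.0], [143.0, 422.0], [206.0, 158.0], [223.0, 316.0]]
43 [[143.0, 422.0], [151.0, 418.0], [212.0, 154.0], [232.0, 314.0]]
```

View pics/s5.png

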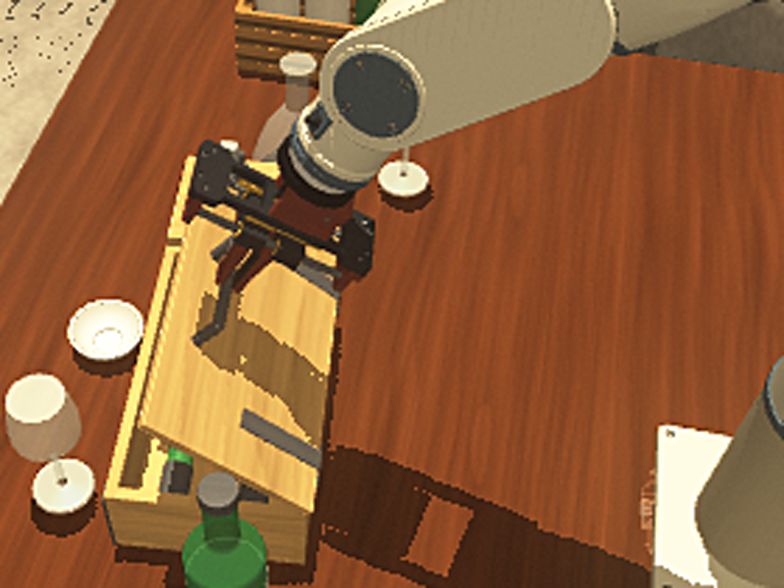

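The lid's free corner shows at about (141,426) in the crop, where 40° predicts (136–143, 422–426). The grip is steady and nothing else has moved, so I'm handing it in.

```bash
python3 -c "
from station import *
print(job_done())"
```

```text
the job is handed in; nothing more can be done
None
```

The bolt is drawn back to its stop and the gripper is holding the lid steady at about 40° (measured 39.96°); in the last picture nothing else on the counter had moved. The job was handed in at about 16.6 s.

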